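# Top up the blank magazine and lock the depth gauge on the pile

## Robot

A 6-joint arm with a two-finger parallel gripper is mounted at the origin on the work surface. World frame = base frame: x ahead of the robot, y to its left, z up, the work surface at z = 0. Lengths are in m, angles in rad, forces in N, time in s.
With the tool pointing down it reaches from about 0.25 to 0.85 m from the base axis. Payload 12.5 kg.
Tool frame: the origin (TCP) lies at the very end of the fingers, on their centre line; the grasp point (between the pads) lies 19 mm behind it; z points along the fingers, y is the line along which they close (so a half turn about z gives the same grasp; the last joint's range is limited). The gripper opens to 93 mm and grips with 3 to 60 N. Pads are 15 mm wide; open, the fingers measure 128 mm over their backs; the gripper's body (75 mm by 188 mm) begins 65 mm behind the grasp point.
Start: joints at [-1.388, 0.351, 1.652, -0, 1.139, -0.085], TCP at [0.146, -0.53, 0.219] pointing down, gripper open.
Joint ranges: [-2.75, 2.75], [-0.79, 2.1], [0.01, 2.65], [-1.57, 4.71], [0.07, 3.14], [-2.87, 2.87]. Speed limits (rad/s): [2.22, 2.22, 2.79, 3.14, 3.14, 3.14].

## Interface

Orientations are given as a rotation vector (axis times angle).
In Python, from station import state, get_image, camera_info, sign_off gives the robot as it stands.
- The arm moves only by the tool play_rows, never from a script. Its argument "commands" is a list that holds one entry, the list of rows, each a list of 7 numbers: the closure, from 0 (fully open) to 1 (shut), then the shift along the world's x, y, z in m, then the turn, a rotation vector about the world's x, y, z in degrees. A call has 1 to 10 rows; each row shifts and turns the commanded pose from where the row before left it; what a row does not reach is not made up. A row lasts 1/10 s, in which the tool goes at most 50 mm and 8.59 degrees, less where a joint would pass 70% of its speed; a pose out of reach is approached as far as the arm can. A call with a gripper value outside its range is refused whole. The fingers move at their own pace and stop on an object; "force" is the grip in N (left out, the last holds). Time passes only in rows, so rows that do not move let the fingers close. It gives the time, the measured TCP pose, the force, the opening and the grip force at its end, in the units of the state.
- state(): the state, without advancing time (a new reading comes with each control period).
- get_image(name): name is "scene" or "top" or "wrist"; returns (picture, depth): 480x640x3 uint8, red, green, blue; 480x640 float32, m along the optical axis (not along the pixel's ray), 0 where there is no reading.
- camera_info(name): a dict with "fov_y" (degrees; the focal length in pixels is half the picture's height over the tangent of half this angle, whatever the lens; pixels are square), "cx", "cy" (the principal point, pixels), "dist_coeffs" ([k1, k2, p1, p2, k3] as OpenCV has them; the pictures are not rectified), "world_from_camera" (4x4, takes a point from camera to world coordinates). Camera axes: x right, y down, z forward; pixel columns grow to the right and rows downward; lengths in m; the calibration is good to about 2 mm. A picture is of the moment at which its call begins: read the wrist's pose just before it. camera_info takes no time and is no camera call; for the wrist camera it gives the pose at the moment of the call.
- sign_off(): hands the job in; it is judged then, once.
The state is a dict: "time": time; "joint_positions": joint angles; "joint_vel": joint speeds; "tau": joint torques, N m; "position": TCP position; "orientation": TCP orientation; "wrist_force": force on the tool from outside, world axes, zero at the start; "moment": the same for the moment, N m; "gripper_width": finger opening in m; "grasp_force": force on a finger pad.
Only numpy, scipy, OpenCV 4.12 (cv2) and the standard library are available. Lean on these libraries where they do the work, as an engineer would, in place of code of your own. Each camera call takes 0.05 s, during which the arm holds its last target. There are 200 camera calls.

## Task

Take the iron weight off the pile in the wooden magazine and stand it upright on the bench, then lay every loose plywood blank flat on the pile there, long side along the magazine; nobody knows how high the pile is, so feel each blank down until it rests on the pile before you let go, and never let one fall. Then set the depth gauge across the middle of the magazine's two end cheeks, bar along the magazine, push its rod down until the tip touches the top blank, and only then press its lock lever right down. Leave the gauge standing there, and leave the jar, the can and the screwdriver alone.

Things in the scene. Friction and masses are not known exactly. Their poses are not given: they have to be found in the camera images.
- magazine: Fixed wooden magazine, open above and along both long sides. Origin: centre of its underside; x along its length, z up. Base 172 x 84 x 10 mm, under four 10 mm square corner guides (x 52 to 63, y 31 to 41 mm either side, tops at 108 mm). Inside, centred, under the weight, a fixed pile of blanks of the same outline, lying along x; its top is anywhere from 20 to 48 mm above the bench and is not given.
- mag_top (a point): Point midway between the flat tops of the magazine's two end cheeks, 120 mm above the bench. Axes as the magazine's. The cheeks stand at x from 62 to 86 mm either side and are 84 mm wide (y). Between the corner guides 104 mm of each long side is open for fingers.
- blank1_c (a point): Centre (half-way up) of a loose plywood blank, 110 (x) x 46 (y) x 12 (z) mm, about 70 g, lying flat on the bench at the start. All blanks are alike and three to five of them are there. In the magazine it has about 7 mm of play lengthwise and 8 mm crosswise on each side.
- blank2_c (a point): Centre (half-way up) of a loose plywood blank, 110 (x) x 46 (y) x 12 (z) mm, about 70 g, lying flat on the bench at the start. All blanks are alike and three to five of them are there. In the magazine it has about 7 mm of play lengthwise and 8 mm crosswise on each side.
- blank3_c (a point): Centre (half-way up) of a loose plywood blank, 110 (x) x 46 (y) x 12 (z) mm, about 70 g, lying flat on the bench at the start. All blanks are alike and three to five of them are there. In the magazine it has about 7 mm of play lengthwise and 8 mm crosswise on each side.
- blank4_c (a point): Centre (half-way up) of a loose plywood blank, 110 (x) x 46 (y) x 12 (z) mm, about 70 g, lying flat on the bench at the start. All blanks are alike and three to five of them are there. In the magazine it has about 7 mm of play lengthwise and 8 mm crosswise on each side.
- blank5_c (a point): Centre (half-way up) of a loose plywood blank, 110 (x) x 46 (y) x 12 (z) mm, about 70 g, lying flat on the bench at the start. All blanks are alike and three to five of them are there. In the magazine it has about 7 mm of play lengthwise and 8 mm crosswise on each side.
- weight_grip (a point): Middle of the upright grip ridge (56 x 14 x 26 mm high, along x) of the loose cast iron weight, about 0.45 kg, that lies along and on top of the pile at the start. Under the ridge is its plate, 80 x 40 x 14 mm; the weight is 40 mm high in all and this point is 27 mm above its flat underside. To be pinched across the ridge.
- gauge_foot (a point): Centre of the underside of the depth gauge's steel bar; the bar is 200 (x) x 40 (y) x 16 (z) mm and the whole loose gauge about 0.26 kg. It starts standing upright on the bench on this underside. An upright rod slides through the bar's middle; on the bar's top, towards -x, is the lock lever.
- gauge_grip (a point): Centre of the black thumb grip on the top of the gauge's rod, 30 (along the bar) x 14 (across) x 22 (high) mm, rounded, with 3 mm more of cap above it; to be pinched across the bar. With the rod fully up it is 103 mm above the bar's underside; the bar can be lifted by it, as the rod has a stop there.
- rod_tip (a point): Lower end of the gauge's rod (8 mm thick, moves along with the grip, 103 mm below the grip's centre). Level with the bar's underside when the rod is fully up.
- rod (a joint): How far (m) the rod has been pushed down through the bar: 0 fully up (as at the start) to 0.072. It slides with about 1.5 N of friction and stays where it is left.
- lock (a joint): Lock lever of the gauge (rad): 0 raised (as at the start), 0.8 pressed right down flat to the bar = locked. It takes about 1 N on its pad and stays where it is left.
- lock_pad (a point): Where to press the lock lever (steel tongue 20 mm wide, 5 thick, 38 long; point half-way through it), 32 mm from its hinge, which is 48 mm from the rod's axis and 23.5 mm above the bar's underside. Raised: 70 mm from the rod's axis towards the bar's -x end, 46 mm above the bar's underside; pressed down: 80 mm and 23.5 mm.
- jar: Bystander: closed glass jar, 72 mm across, 100 high, beyond the work.
- can: Bystander: can, 84 mm across, 120 high, beyond the work.
- driver: Bystander: screwdriver lying on the bench, beyond the work.
Things that resemble listed ones, but are neither listed nor needed, are in the scene too. Leave any purple or red look-alike of the part that bears blank3_c alone.

How it is judged:
By the outcome, as a careful person would: the job done as asked, in the order asked, and still so for the second after the job is handed in, with the robot touching nothing.
Of blank1, blank2, blank3, blank4, blank5 only 3 to 5 are there at a start; the rules pass over those that are not, and their reading is None.
At some moment in a run one of blank1, blank2, blank3, blank4, blank5 may be knocked a few centimetres aside while the robot is not near it.
It also fails if it takes over 210 s, if anything falls off the work surface, if the arm or the gripper's body presses on something with over 40 N, if the wrist force passes 120 N, or if a joint passes its speed limit or range.

## Working session

There is one attempt and no reset: what is moved stays moved. The work goes in short steps, Python scripts to look and compute and a tool call to move; the robot and the scene stay as the last step left them, time stands still between calls to the robot, and variables do not carry over. Pictures are saved under pics/ and viewed, at most 14 in all, crops included, and the job is handed in when it is done.

Besides the shell and the picture viewer there is one more tool, called after "Call:" as name([rows], argument=value, ...), one row to a line, values as JSON. play_rows: Moves the arm, as the interface text tells. Its arguments: {"type":"object","properties":{"commands":{"type":"array","items":{"type":"array","items":{"type":"array","items":{"type":"number"}}}},"force":{"type":"number"}},"required":["commands"]}

```bash
ls; mkdir -p pics; cat > h.py <<'E'
import numpy as np, cv2
from station import state, get_image, camera_info, sign_off
def K(ci):
    f=240/np.tan(np.radians(ci["fov_y"])/2); return np.array([[f,0,ci["cx"]],[0,f,ci["cy"]],[0,0,1.]])
def rays(ci,uv):
    uv=np.asarray(uv,float).reshape(-1,1,2)
    n=cv2.undistortPoints(uv,K(ci),np.array(ci["dist_coeffs"],float)).reshape(-1,2)
    T=np.array(ci["world_from_camera"]); d=np.c_[n,np.ones(len(n))]@T[:3,:3].T
    return T[:3,3],d
def onplane(ci,uv,z):
    o,d=rays(ci,uv); return o+d*((z-o[2])/d[:,2])[:,None]
def cloud(ci,depth):
    v,u=np.mgrid[0:480,0:640]; o,d=rays(ci,np.c_[u.ravel(),v.ravel()])
    return (o+d*depth.reshape(-1,1)).reshape(480,640,3)
def save(img,n): cv2.imwrite("pics/"+n,cv2.cvtColor(img,cv2.COLOR_RGB2BGR))
E
python3 - <<'E'
from h import *
import pickle
D={}
for n in("scene","top"):
    ci=camera_info(n); im,dp=get_image(n); D[n]=(ci,im,dp); save(im,n+"0.png")
    print(n,ci["fov_y"],ci["cx"],ci["cy"],ci["dist_coeffs"]); print(np.round(ci["world_from_camera"],3))
pickle.dump(D,open("d0.pkl","wb")); s=state(); print(s)
E
```

```text
pics
scene 51.22015589392136 324.5728371386371 241.33702522019047 [-0.10660226  0.          0.          0.          0.        ]
[[ 0.206  0.549 -0.81   1.462]
 [ 0.978 -0.101  0.18  -0.114]
 [ 0.017 -0.83  -0.558  0.714]
 [ 0.     0.     0.     1.   ]]
top 54.960036780244465 321.32145869143886 241.47856119017945 [-0.04841612  0.          0.          0.          0.        ]
[[-9.000e-03 -9.990e-01  4.300e-02  5.150e-01]
 [-1.000e+00  9.000e-03 -1.000e-03  7.000e-02]
 [ 1.000e-03 -4.300e-02 -9.990e-01  1.233e+00]
 [ 0.000e+00  0.000e+00  0.000e+00  1.000e+00]]
{'time': 0.1, 'joint_positions': array([-1.38759869e+00,  3.51192526e-01,  1.65235904e+00,  1.38357473e-05,
        1.13908623e+00, -8.45926920e-02]), 'joint_vel': array([-2.77406512e-04, -2.00218246e-03, -1.29109991e-03,  1.71067991e-05,
        4.24183553e-04, -9.35636476e-04]), 'tau': array([ 1.43760957e-03, -4.98027813e+01, -2.85702986e+01,  7.01421127e-02,
        2.39177502e-02, -5.03141848e-05]), 'position': array([ 0.14550638, -0.53008489,  0.21815009]), 'orientation': array([-3.11243967e+00, -4.19239852e-01,  6.11767722e-05]), 'wrist_force': array([-0.08131577,  0.16078572,  0.81602177]), 'moment': array([-0.01923956,  0.0450324 ,  0.01621105]), 'grasp_force': 0.0, 'gripper_width': 0.09287998106034688}
```

View pics/top0.png

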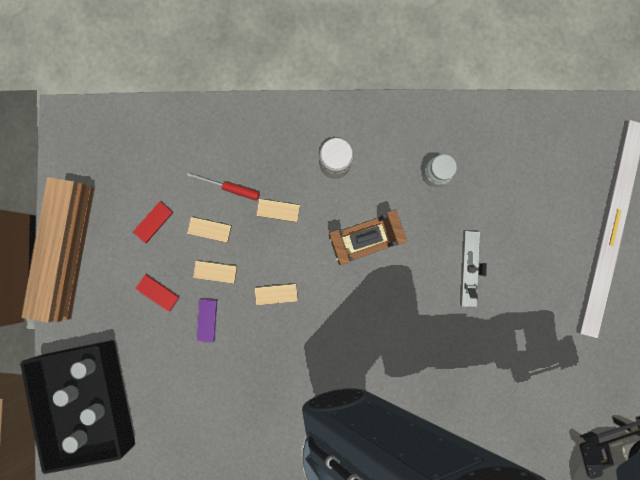

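View pics/scene0.png

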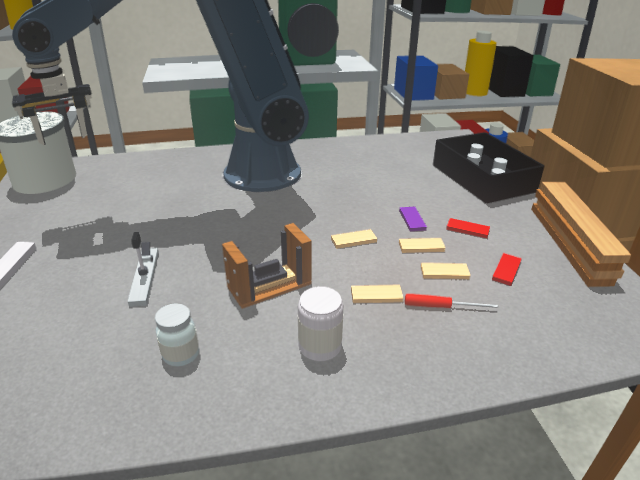

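The top view shows four tan blanks at about (278,210), (209,229), (215,272) and (276,294), with red and purple look-alikes to leave alone. The magazine with the weight is at (368,238). The gauge is at (470,268), with its lever end towards the robot at (471,292). The scene view agrees, with the weight's ridge at (268,272) and the gauge at (143,270).

```bash
cat >> h.py <<'E'
def blanks(ci,im,dp,zmin=-1):
    hsv=cv2.cvtColor(im,cv2.COLOR_RGB2HSV)
    m=cv2.inRange(hsv,(12,60,150),(28,160,255)); C=cloud(ci,dp); out=[]
    cs,_=cv2.findContours(m,cv2.RETR_EXTERNAL,cv2.CHAIN_APPROX_NONE)
    for c in cs:
        if cv2.contourArea(c)<200: continue
        mk=cv2.drawContours(np.zeros_like(m),[c],-1,255,-1); z=np.median(C[...,2][(cv2.erode(mk,np.ones((5,5)))>0)&(dp>0)])
        p=onplane(ci,c.reshape(-1,2),0.012)[:,:2]
        (x,y),(w,h),a=cv2.minAreaRect((p*1000).astype(np.float32))
        if w<h: w,h,a=h,w,a+90
        out.append((c.reshape(-1,2).mean(0).round().tolist(),round(x/1000,4),round(y/1000,4),round((a+90)%180-90,1),round(w),round(h),round(float(z),4)))
    return out
def rect(P):
    (x,y),(w,h),a=cv2.minAreaRect((P[:,:2]*1000).astype(np.float32))
    if w<h: w,h,a=h,w,a+90
    return round(x/1000,4),round(y/1000,4),round((a+90)%180-90,1),round(w),round(h)
E
python3 - <<'E'
from h import *
import pickle
D=pickle.load(open("d0.pkl","rb"))
for n in D:
    ci,im,dp=D[n]; print(n)
    for b in blanks(ci,im,dp): print(b)
    C=cloud(ci,dp); ok=dp>0
    near=lambda x,y,r:ok&(np.hypot(C[...,0]-x,C[...,1]-y)<r)
    if n=="top":
        c0=C[238,368]; g0=C[285,471]; print(c0,g0)
    m=near(c0[0],c0[1],.13)&(C[...,2]>.114)&(C[...,2]<.128); print("mag",rect(C[m]),np.median(C[m][:,2]))
    m=near(g0[0]+.02,g0[1],.14)&(C[...,2]>.011)&(C[...,2]<.022); print("bar",rect(C[m]),np.median(C[m][:,2]))
    m=near(g0[0]+.02,g0[1],.14)&(C[...,2]>.085); print("grip",rect(C[m]) if m.sum()>3 else 0,C[m].mean(0),C[m][:,2].max(),m.sum())
    v=im.max(2); m=near(c0[0],c0[1],.045)&(v<95)&(C[...,2]<.1)&(C[...,2]>.015); 
    z=C[m][:,2]; print("weight z hist",np.histogram(z,bins=np.arange(.015,.105,.005)))
    zt=np.percentile(z,97);mm=m&(C[...,2]>zt-.006); print(rect(C[mm]),zt)
E
```

```text
scene
([376.0, 294.0], 0.6628, 0.1825, 79.1, 111, 58, 0.0104)
([445.0, 270.0], 0.6131, 0.3649, 79.0, 113, 58, 0.0105)
([234.0, 252.0], 0.4467, -0.1136, 19.1, 98, 27, 0.1186)
([421.0, 245.0], 0.5019, 0.3494, 81.8, 112, 61, 0.0107)
([353.0, 238.0], 0.4418, 0.1885, -84.9, 115, 60, 0.0105)
([586.0, 219.0], 0.4411, 0.8693, -9.6, 405, 83, 0.0905)
([572.0, 149.0], -0.0017, 1.1395, -3.0, 395, 68, -0.0856)
([610.0, 66.0], -1.0523, 2.3568, -87.7, 579, 550, 0.2484)Traceback (most recent call last):
  File "<stdin>", line 11, in <module>
NameError: name 'c0' is not defined. Did you mean: 'ci'?
```

```bash
python3 - <<'E'
from h import *
import pickle
D=pickle.load(open("d0.pkl","rb"))
for n in ("top","scene"):
    ci,im,dp=D[n]; print(n)
    for b in blanks(ci,im,dp): 
        if b[4]<130: print(b)
    C=cloud(ci,dp); ok=dp>0
    near=lambda x,y,r:ok&(np.hypot(C[...,0]-x,C[...,1]-y)<r)
    if n=="top":
        c0=C[238,368]; g0=C[285,471]; print(c0,g0)
    m=near(c0[0],c0[1],.13)&(C[...,2]>.114)&(C[...,2]<.128); print("mag",rect(C[m]),np.median(C[m][:,2]))
    m=near(g0[0]+.02,g0[1],.14)&(C[...,2]>.011)&(C[...,2]<.022); print("bar",rect(C[m]),np.median(C[m][:,2]))
    m=near(g0[0]+.02,g0[1],.14)&(C[...,2]>.085); print("grip",rect(C[m]) if m.sum()>3 else 0,C[m].mean(0),C[m][:,2].max(),m.sum())
    v=im.max(2); m=near(c0[0],c0[1],.045)&(v<95)&(C[...,2]<.1)&(C[...,2]>.015); 
    z=C[m][:,2]; print("weight z hist",np.histogram(z,bins=np.arange(.015,.105,.005))[0])
    zt=np.percentile(z,97);mm=m&(C[...,2]>zt-.006); print(rect(C[mm]),zt)
E
```

```text
top
([276.0, 294.0], 0.4303, 0.19, -84.9, 110, 46, 0.0127)
([214.0, 272.0], 0.4907, 0.3524, 81.9, 110, 46, 0.0127)
([209.0, 229.0], 0.6035, 0.3679, 77.2, 110, 46, 0.0127)
([278.0, 210.0], 0.6532, 0.1837, 80.7, 110, 46, 0.0128)
[ 0.57385665 -0.05007976  0.06385156] [ 0.44948018 -0.32655018  0.01547129]
mag (0.5742, -0.0449, -70.9, 173, 84) 0.12063533930352421
bar (0.4932, -0.3257, -3.7, 200, 43) 0.01658675212388716
grip (0.4921, -0.3253, 2.0, 32, 14) [ 0.49303855 -0.32374377  0.11357036] 0.12097031772547484 105
weight z hist [  2   4   1   3  99 187  17   2   1  30  83   8   0   0   0   0   0]
(0.5756, -0.0477, -73.3, 56, 14) 0.06918467244303632
scene
([376.0, 294.0], 0.6628, 0.1825, 79.1, 111, 58, 0.0104)
([445.0, 270.0], 0.6131, 0.3649, 79.0, 113, 58, 0.0105)
([234.0, 252.0], 0.4467, -0.1136, 19.1, 98, 27, 0.1186)
([421.0, 245.0], 0.5019, 0.3494, 81.8, 112, 61, 0.0107)
([353.0, 238.0], 0.4418, 0.1885, -84.9, 115, 60, 0.0105)
mag (0.5776, -0.0442, -71.0, 173, 87) 0.11842472538383952
bar (0.497, -0.3252, -3.2, 205, 42) 0.014773467907267412
grip (0.4966, -0.3245, -8.5, 37, 15) [ 0.50206433 -0.3241312   0.10736459] 0.11745596245948842 134
weight z hist [  0   0  20  65 114  53  45  45  32  51   6   0   0   0   0   0   0]
(0.5854, -0.0466, -79.5, 53, 9) 0.0636313240060537
```

Both views agree within a few millimetres:

| Item | Position | Yaw | Height |
|---|---|---|---|
| Magazine | (0.575, -0.045) | -71° | top 0.120 |
| Weight ridge | (0.576, -0.048) | – | top about 0.068, so pile about 0.028 |
| Four blanks | as listed above | – | top at 0.012 |
| Gauge grip | (0.493, -0.325) | bar -3.5° | – |

Going above the weight.

Call:
play_rows([
  [[0.3,0.03,0.034,0.005,0,0,8],[0.3,0.03,0.034,0.005,0,0,8],[0.3,0.03,0.034,0,0,0,8],[0.3,0.03,0.034,0,0,0,8],[0.3,0.03,0.034,0,0,0,8],[0.3,0.03,0.034,0,0,0,8],[0.3,0.03,0.034,0,0,0,8],[0.3,0.03,0.034,0,0,0,8],[0.3,0.03,0.034,0,0,0,8],[0.3,0.03,0.034,0,0,0,8]],
])

```text
time: 1.1
position: [0.4464, -0.1887, 0.2286]
orientation: [-2.109, -2.329, 0.0]
wrist_force: [0.5, -0.5, 1.3]
gripper_width: 0.0652
grasp_force: 0.0
```

Call:
play_rows([
  [[0.5,0.032,0.035,0,0,0,4],[0.5,0.032,0.035,0,0,0,4],[0.5,0.032,0.035,0,0,0,4],[0.5,0.03,0.033,0,0,0,0.5],[0.5,0,0,0,0,0,0],[0.5,0,0,0,0,0,0],[0.5,0,0,0,0,0,0]],
])

```text
time: 1.8
position: [0.5709, -0.053, 0.2284]
orientation: [-1.85, -2.538, 0.001]
wrist_force: [0.1, -0.1, 0.5]
gripper_width: 0.0466
grasp_force: 0.0
```

```bash
cat >> h.py <<'E'
def pose():
    s=state(); r=s["orientation"]; a=2*np.degrees(np.arctan2(r[1],r[0]))-90
    return np.round(s["position"],4),round((a+180)%360-180,1),np.round(s["wrist_force"],1),round(s["time"],1)
E
python3 - <<'E'
from h import *
print(pose()); ci=camera_info("wrist"); im,dp=get_image("wrist"); save(im,"w1.png")
print(np.round(ci["world_from_camera"],3),ci["fov_y"])
C=cloud(ci,dp); v=im.max(2); ok=dp>0
near=ok&(np.hypot(C[...,0]-.575,C[...,1]+.047)<.045)
for lo,hi,nm in((.06,.075,"ridge"),(.036,.05,"plate")):
    m=near&(v<110)&(C[...,2]>lo)&(C[...,2]<hi)
    if m.sum()>20: print(nm,rect(C[m]),np.median(C[m][:,2]),m.sum())
m=ok&(np.hypot(C[...,0]-.575,C[...,1]+.047)<.12)&(C[...,2]>.114)&(C[...,2]<.128)
print("cheeks",m.sum(),rect(C[m]) if m.sum()>9 else 0)
hsv=cv2.cvtColor(im,cv2.COLOR_RGB2HSV); m=near&(C[...,2]<.045)&(cv2.inRange(hsv,(12,60,120),(28,160,255))>0); print("pile",m.sum(),np.percentile(C[m][:,2],[10,50,90]) if m.sum() else 0)
E
```

```text
(array([ 0.5709, -0.053 ,  0.2284]), np.float64(17.8), array([ 0.1, -0.1,  0.5]), 1.8)
[[ 0.952  0.294  0.084  0.547]
 [ 0.306 -0.915 -0.264  0.021]
 [-0.001  0.277 -0.961  0.395]
 [ 0.     0.     0.     1.   ]] 71.80595607823476
ridge (0.5762, -0.0456, -72.2, 55, 13) 0.0666792142553766 717
plate (0.5753, -0.0449, -72.7, 78, 38) 0.040946445228687345 1579
cheeks 5378 (0.5745, -0.0432, -70.9, 173, 84)
pile 1971 [0.00990642 0.01112985 0.0269633 ]
```

View pics/w1.png

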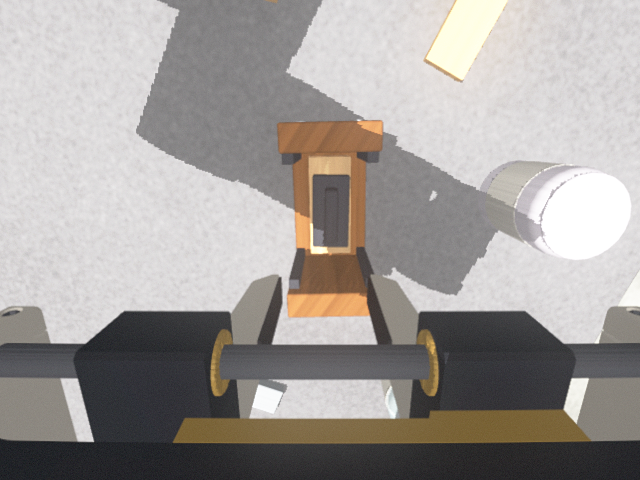

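The wrist view shows the magazine centred at about (330,215), with the weight's ridge between the fingers' lines at (331,215) and the can well off to the right at (565,210). Ridge centre is (0.576,-0.046), top about 0.067. Going down on it.

Call:
play_rows([
  [[0.5,0.005,0.007,-0.03,0,0,0],[0.5,0,0,-0.04,0,0,0],[0.5,0,0,-0.04,0,0,0],[0.5,0,0,-0.035,0,0,0],[0.5,0,0,-0.02,0,0,0],[0.5,0,0,-0.01,0,0,0],[0.5,0,0,-0.005,0,0,0],[0.5,0,0,0,0,0,0]],
])

```text
time: 2.65
position: [0.5767, -0.0458, 0.0491]
orientation: [1.851, 2.538, 0.0]
wrist_force: [0.0, -0.4, 0.7]
gripper_width: 0.0466
grasp_force: 0.0
```

Call:
play_rows([
  [[0.9,0,0,0,0,0,0],[0.9,0,0,0,0,0,0],[0.95,0,0,0,0,0,0],[0.95,0,0,0,0,0,0],[0.95,0,0,0,0,0,0],[0.95,0,0,0,0,0,0]],
], force=35)

```text
time: 3.25
position: [0.5765, -0.0454, 0.0488]
orientation: [-1.85, -2.539, 0.0]
wrist_force: [-1.8, -0.0, 4.7]
gripper_width: 0.0136
grasp_force: 35.0
```

Call:
play_rows([
  [[0.95,0,0,0.01,0,0,0],[0.95,0,0,0.025,0,0,0],[0.95,0,0,0.035,0,0,0],[0.95,0,0,0.035,0,0,0],[0.95,0,0,0.025,0,0,0],[0.95,-0.03,-0.023,0,0,0,0],[0.95,-0.035,-0.027,0,0,0,0],[0.95,-0.035,-0.027,0,0,0,0],[0.95,-0.03,-0.023,0,0,0,0],[0.95,-0.02,-0.015,-0.01,0,0,0]],
])

```text
time: 4.25
position: [0.425, -0.1615, 0.1696]
orientation: [1.85, 2.537, -0.0]
wrist_force: [0.2, -0.2, -3.5]
gripper_width: 0.0137
grasp_force: 35.0
```

Call:
play_rows([
  [[0.95,0,0,-0.03,0,0,0],[0.95,0,0,-0.04,0,0,0],[0.95,0,0,-0.03,0,0,0],[0.95,0,0,-0.02,0,0,0],[0.95,0,0,-0.008,0,0,0],[0.95,0,0,-0.004,0,0,0],[0.95,0,0,0,0,0,0]],
])

```text
time: 4.95
position: [0.4268, -0.1605, 0.0371]
orientation: [1.85, 2.539, 0.0]
wrist_force: [-0.3, -0.6, -4.2]
gripper_width: 0.0139
grasp_force: 35.0
```

Call:
play_rows([
  [[0.95,0,0,-0.005,0,0,0],[0.95,0,0,-0.004,0,0,0],[0.95,0,0,-0.002,0,0,0],[0.95,0,0,-0.002,0,0,0],[0.95,0,0,-0.001,0,0,0],[0.95,0,0,0,0,0,0]],
])

```text
time: 5.55
position: [0.4266, -0.1604, 0.0227]
orientation: [1.85, 2.539, 0.0]
wrist_force: [-0.4, 0.4, -4.9]
gripper_width: 0.0139
grasp_force: 35.0
```

Call:
play_rows([
  [[0.95,0,0,-0.001,0,0,0],[0.95,0,0,-0.001,0,0,0],[0.95,0,0,-0.001,0,0,0],[0.95,0,0,0,0,0,0]],
])

```text
time: 5.95
position: [0.4269, -0.1609, 0.0218]
orientation: [1.849, 2.538, -0.001]
wrist_force: [-13.1, 0.8, 39.3]
gripper_width: 0.0135
grasp_force: 35.0
```

Call:
play_rows([
  [[0.95,0,0,0.001,0,0,0],[0.95,0,0,0,0,0,0],[0.7,0,0,0,0,0,0],[0.5,0,0,0,0,0,0],[0.5,0,0,0.01,0,0,0],[0.3,0,0,0.03,0,0,0],[0.3,0,0,0.045,0,0,0],[0.2,0,0,0.045,0,0,0],[0.2,0,0,0.03,0,0,0],[0.2,0,0,0,0,0,0]],
])

```text
time: 6.95
position: [0.4283, -0.1612, 0.185]
orientation: [1.846, 2.533, 0.002]
wrist_force: [0.3, -0.5, 0.3]
gripper_width: 0.0724
grasp_force: 0.0
```

```bash
cat > look.py <<'E'
from h import *
print(pose()); ci=camera_info("top"); im,dp=get_image("top"); C=cloud(ci,dp)
for b in blanks(ci,im,dp):
    if b[4]<130: print(b)
m=(dp>0)&(np.hypot(C[...,0]-.575,C[...,1]+.045)<.03); print("mag inner z pct",np.round(np.percentile(C[m][:,2],[10,50,90]),4))
E
python3 - <<'E'
from look import *
C=cloud(ci,dp); m=(dp>0)&(np.hypot(C[...,0]-.427,C[...,1]+.160)<.05)&(C[...,2]>.01)&(C[...,2]<.045); print(m.sum(),rect(C[m]) if m.sum()>9 else 0,C[m][:,2].max() if m.sum() else 0); save(im,"top1.png")
E
```

```text
(array([ 0.4283, -0.1612,  0.185 ]), np.float64(17.9), array([ 0.3, -0.5,  0.3]), 7.0)
([267.0, 294.0], 0.4287, 0.208, -84.8, 74, 46, 0.0127)
([214.0, 272.0], 0.4907, 0.3524, 81.9, 110, 46, 0.0124)
([362.0, 242.0], 0.5639, -0.0423, -72.1, 98, 64, 0.0261)
([209.0, 229.0], 0.6036, 0.368, 77.2, 110, 46, 0.0125)
([278.0, 210.0], 0.6531, 0.1837, 80.8, 110, 46, 0.0128)
mag inner z pct [0.0139 0.0261 0.0292]
308 (0.4248, -0.1561, -72.9, 66, 41) 0.04494023717842599
  return _methods._mean(a, axis=axis, dtype=dtype,
  ret = ret.dtype.type(ret / rcount)
```

Call:
play_rows([
  [[0.2,0.0225,0.0345,0,0,0,-2.7],[0.2,0.0225,0.0345,0,0,0,-2.7],[0.2,0.0225,0.0345,0,0,0,-2.7],[0.2,0.0225,0.0345,0,0,0,-2.7],[0.2,0.0225,0.0345,0,0,0,-2.7],[0.2,0.0225,0.0345,0,0,0,-2.7],[0.2,0.0225,0.0345,0,0,0,-2.7],[0.2,0.0225,0.0345,0,0,0,-2.7],[0.2,0.0225,0.0345,0,0,0,-2.7],[0.2,0.0225,0.0345,0,0,0,-2.7]],
])

```text
time: 8.0
position: [0.6516, 0.1861, 0.1787]
orientation: [-2.393, -2.034, 0.004]
wrist_force: [1.0, -0.8, -0.2]
gripper_width: 0.0747
grasp_force: 0.0
```

Call:
play_rows([
  [[0.2,0,0,-0.04,0,0,0],[0.2,0,0,-0.04,0,0,0],[0.2,0,0,-0.03,0,0,0],[0.2,0,0,-0.01,0,0,0],[0.2,0,0,0,0,0,0],[0.2,0,0,0,0,0,0]],
])

```text
time: 8.6
position: [0.6522, 0.1847, 0.0617]
orientation: [2.391, 2.037, 0.002]
wrist_force: [0.8, -0.8, 1.0]
gripper_width: 0.0744
grasp_force: 0.0
```

```bash
cat > wl.py <<'E'
from h import *
print(pose()); ci=camera_info("wrist"); im,dp=get_image("wrist")
for b in blanks(ci,im,dp):
    if b[4]<130: print(b)
E
python3 wl.py 2>/dev/null
```

```text
(array([0.6522, 0.1847, 0.0617]), np.float64(-9.2), array([ 0.8, -0.8,  1. ]), 8.6)
([27.0, 275.0], 0.449, 0.2067, 65.3, 83, 53, 0.0125)
([324.0, 240.0], 0.653, 0.1857, 80.8, 111, 46, 0.0128)
([210.0, 54.0], 0.5974, 0.333, -12.8, 47, 40, 0.0072)
([44.0, 79.0], 0.4929, 0.3335, 81.7, 72, 50, 0.0123)
```

Call:
play_rows([
  [[0.2,0.001,0.001,-0.03,0,0,0],[0.2,0,0,-0.018,0,0,0],[0.2,0,0,-0.007,0,0,0],[0.2,0,0,-0.003,0,0,0],[0.2,0,0,0,0,0,0],[0.6,0,0,0,0,0,0],[0.7,0,0,0,0,0,0],[0.7,0,0,0,0,0,0],[0.7,0,0,0,0,0,0],[0.7,0,0,0,0,0,0]],
], force=20)

```text
time: 9.65
position: [0.6527, 0.1857, 0.0029]
orientation: [2.392, 2.037, 0.001]
wrist_force: [-0.1, -1.3, 2.6]
gripper_width: 0.0459
grasp_force: 20.0
```

Call:
play_rows([
  [[0.7,0,0,0.01,0,0,0],[0.7,0,0,0.03,0,0,0],[0.7,0,0,0.045,0,0,0],[0.7,0,0,0.045,0,0,0],[0.7,-0.006,-0.02,0.025,0,0,3.2],[0.7,-0.015,-0.042,0,0,0,5],[0.7,-0.015,-0.045,0,0,0,5],[0.7,-0.015,-0.045,0,0,0,5],[0.7,-0.015,-0.045,0,0,0,5],[0.7,-0.012,-0.033,0,0,0,5]],
])

```text
time: 10.65
position: [0.5735, -0.0466, 0.1584]
orientation: [1.82, 2.56, -0.0]
wrist_force: [1.0, -0.5, -0.3]
gripper_width: 0.0456
grasp_force: 20.0
```

Call:
play_rows([
  [[0.7,0,0,0,0,0,0],[0.7,0,0,0,0,0,0],[0.7,0,0,0,0,0,0]],
])

```text
time: 10.95
position: [0.5749, -0.0436, 0.158]
orientation: [1.823, 2.558, 0.001]
wrist_force: [-0.3, 0.9, -0.7]
gripper_width: 0.0459
grasp_force: 20.0
```

```bash
cat > wm.py <<'E'
from h import *
p,a,_,t=pose(); print(p,a,_,t); ci=camera_info("wrist"); im,dp=get_image("wrist"); C=cloud(ci,dp); ok=dp>0
m=ok&(np.hypot(C[...,0]-.575,C[...,1]+.045)<.12)&(C[...,2]>.114)&(C[...,2]<.126)&(cv2.inRange(cv2.cvtColor(im,cv2.COLOR_RGB2HSV),(3,60,30),(22,255,255))>0)
r=rect(C[m]) if m.sum()>9 else 0; print("cheeks",m.sum(),r)
# held blank: points near TCP height at its edge planes
z0=p[2]+.009
m=ok&(abs(C[...,2]-z0)<.005)&(np.hypot(C[...,0]-p[0],C[...,1]-p[1])<.065)&(cv2.inRange(cv2.cvtColor(im,cv2.COLOR_RGB2HSV),(10,50,120),(28,170,255))>0)
print("held",m.sum(),rect(C[m]) if m.sum()>9 else 0)
save(im,"wm_%d.png"%(t*10))
E
python3 wm.py
```

```text
[ 0.5749 -0.0436  0.158 ] 19.0 [-0.3  0.9 -0.7] 10.9
cheeks 5743 (0.5701, -0.0321, -71.0, 148, 84)
held 13778 (0.5751, -0.0438, -71.0, 110, 46)
```

The held blank is centred over the magazine within 1 mm and in line with it at -71°. Lowering it.

Call:
play_rows([
  [[0.7,-0.0005,0,-0.03,0,0,0],[0.7,0,0,-0.03,0,0,0],[0.7,0,0,-0.03,0,0,0],[0.7,0,0,-0.02,0,0,0],[0.7,0,0,-0.01,0,0,0],[0.7,0,0,-0.003,0,0,0],[0.7,0,0,0,0,0,0],[0.7,0,0,0,0,0,0]],
])

```text
time: 11.8
position: [0.5748, -0.0443, 0.0357]
orientation: [1.822, 2.557, 0.001]
wrist_force: [0.7, -0.4, -0.3]
gripper_width: 0.0457
grasp_force: 20.0
```

Call:
play_rows([
  [[0.7,0,0,-0.001,0,0,0],[0.7,0,0,-0.001,0,0,0],[0.7,0,0,0,0,0,0],[0.7,0,0,0,0,0,0]],
])

```text
time: 12.2
position: [0.5741, -0.0444, 0.0328]
orientation: [1.823, 2.558, 0.0]
wrist_force: [0.5, -0.2, 0.0]
gripper_width: 0.0459
grasp_force: 20.0
```

Call:
play_rows([
  [[0.7,0,0,-0.0005,0,0,0],[0.7,0,0,-0.0005,0,0,0],[0.7,0,0,-0.0005,0,0,0],[0.7,0,0,0,0,0,0]],
])

```text
time: 12.6
position: [0.574, -0.0444, 0.031]
orientation: [-1.823, -2.558, 0.0]
wrist_force: [-0.1, 0.1, -0.7]
gripper_width: 0.0458
grasp_force: 20.0
```

Call:
play_rows([
  [[0.7,0,0,-0.0005,0,0,0],[0.7,0,0,-0.0005,0,0,0],[0.7,0,0,0,0,0,0]],
])

```text
time: 12.9
position: [0.574, -0.0443, 0.0301]
orientation: [-1.823, -2.558, 0.0]
wrist_force: [-0.5, -0.5, -0.6]
gripper_width: 0.0458
grasp_force: 20.0
```

Call:
play_rows([
  [[0.7,0,0,-0.0005,0,0,0],[0.7,0,0,-0.0003,0,0,0],[0.7,0,0,0,0,0,0]],
])

```text
time: 13.2
position: [0.574, -0.0444, 0.0293]
orientation: [-1.823, -2.558, 0.0]
wrist_force: [0.2, -1.0, -1.4]
gripper_width: 0.0456
grasp_force: 20.0
```

Call:
play_rows([
  [[0.7,0,0,-0.0005,0,0,0],[0.7,0,0,-0.0004,0,0,0],[0.7,0,0,0,0,0,0]],
])

```text
time: 13.5
position: [0.5741, -0.0444, 0.0291]
orientation: [1.823, 2.558, 0.0]
wrist_force: [-2.8, 0.9, 6.8]
gripper_width: 0.0457
grasp_force: 20.0
```

Contact: 7 N up, bottom at about 0.026. Releasing and rising.

Call:
play_rows([
  [[0.5,0,0,0,0,0,0],[0.35,0,0,0,0,0,0],[0.25,0,0,0,0,0,0],[0.2,0,0,0.01,0,0,0],[0.2,0,0,0.035,0,0,0],[0.2,0,0,0.045,0,0,0],[0.2,0,0,0.045,0,0,0],[0.2,0,0,0.015,0,0,0],[0.2,0,0,0,0,0,0]],
])

```text
time: 14.4
position: [0.5752, -0.0445, 0.1816]
orientation: [1.821, 2.555, 0.004]
wrist_force: [-0.8, -0.9, 0.9]
gripper_width: 0.0745
grasp_force: 0.0
```

```bash
python3 look.py 2>/dev/null; python3 wm.py
```

```text
(array([ 0.5752, -0.0445,  0.1816]), np.float64(19.0), array([-0.8, -0.9,  0.9]), 14.4)
([214.0, 272.0], 0.4907, 0.3524, 81.9, 110, 46, 0.0126)
([209.0, 229.0], 0.6036, 0.368, 77.2, 110, 46, 0.0124)
mag inner z pct [0.4963 0.5016 0.504 ]
[ 0.5743 -0.0444  0.1794] 19.0 [-0.5  1.1 -0.8] 14.4
cheeks 6691 (0.5721, -0.0378, -71.0, 161, 84)
held 0 0
```

Call:
play_rows([
  [[0.2,-0.02,0.033,0,0,0,-2],[0.2,-0.02,0.033,0,0,0,-2],[0.2,-0.02,0.033,0,0,0,-2],[0.2,-0.02,0.033,0,0,0,-2],[0.2,-0.021,0.034,0,0,0,-2],[0.2,-0.021,0.034,0,0,0,-2],[0.2,-0.021,0.034,0,0,0,-2],[0.2,0,0,-0.04,0,0,0],[0.2,0,0,-0.03,0,0,0],[0.2,0,0,0,0,0,0]],
])

```text
time: 15.5
position: [0.4281, 0.1889, 0.1044]
orientation: [-2.118, -2.314, 0.012]
wrist_force: [-0.2, -0.1, -0.1]
gripper_width: 0.0745
grasp_force: 0.0
```

```bash
python3 wl.py 2>/dev/null
```

```text
(array([0.4281, 0.1889, 0.1044]), np.float64(5.1), array([-0.2, -0.1, -0.1]), 15.5)
([328.0, 234.0], 0.4303, 0.1917, -84.9, 110, 46, 0.0128)
([585.0, 46.0], 0.596, 0.3492, 77.4, 73, 51, 0.0127)
([428.0, 53.0], 0.4872, 0.335, 81.9, 75, 48, 0.0128)
```

Call:
play_rows([
  [[0.2,0,0.002,-0.04,0,0,0],[0.2,0,0,-0.04,0,0,0],[0.2,0,0,-0.012,0,0,0],[0.2,0,0,0,0,0,0],[0.2,0,0,0,0,0,0]],
])

```text
time: 16.05
position: [0.4321, 0.1918, 0.018]
orientation: [2.121, 2.316, 0.002]
wrist_force: [-0.7, -0.3, 0.7]
gripper_width: 0.0745
grasp_force: 0.0
```

Call:
play_rows([
  [[0.2,-0.001,0,-0.009,0,0,0],[0.2,0,0,-0.006,0,0,0],[0.2,0,0,0,0,0,0],[0.2,0,0,0,0,0,0],[0.6,0,0,0,0,0,0],[0.7,0,0,0,0,0,0],[0.7,0,0,0,0,0,0],[0.7,0,0,0,0,0,0],[0.7,0,0,0,0,0,0]],
], force=20)

```text
time: 16.95
position: [0.4301, 0.1916, 0.0015]
orientation: [2.121, 2.317, 0.0]
wrist_force: [-0.1, -1.2, 1.3]
gripper_width: 0.0457
grasp_force: 20.0
```

Call:
play_rows([
  [[0.7,0,0,0.01,0,0,0],[0.7,0,0,0.03,0,0,0],[0.7,0,0,0.045,0,0,0],[0.7,0,0,0.045,0,0,0],[0.7,0.01,-0.015,0.03,0,0,0],[0.7,0.0225,-0.037,0,0,0,2.5],[0.7,0.0225,-0.037,0,0,0,2.5],[0.7,0.0225,-0.037,0,0,0,2.5],[0.7,0.0225,-0.037,0,0,0,2.5],[0.7,0.0225,-0.037,0,0,0,2.5]],
])

```text
time: 17.95
position: [0.553, -0.01, 0.1622]
orientation: [1.854, 2.536, 0.0]
wrist_force: [0.3, 0.6, -0.3]
gripper_width: 0.0458
grasp_force: 20.0
```

Call:
play_rows([
  [[0.7,0.022,-0.036,0,0,0,1.4],[0.7,0,0,0,0,0,0],[0.7,0,0,0,0,0,0],[0.7,0,0,0,0,0,0]],
])

```text
time: 18.35
position: [0.574, -0.0436, 0.1617]
orientation: [-1.825, -2.557, 0.0]
wrist_force: [-0.1, 0.6, 0.3]
gripper_width: 0.0454
grasp_force: 20.0
```

```bash
python3 wm.py; python3 look.py 2>/dev/null
```

```text
[ 0.574  -0.0436  0.1617] 19.0 [-0.1  0.6  0.3] 18.4
cheeks 5570 (0.5698, -0.0319, -71.1, 149, 84)
held 13997 (0.5737, -0.0439, -71.1, 110, 47)
(array([ 0.574 , -0.0434,  0.1617]), np.float64(19.0), array([ 0.4,  0.5, -1.6]), 18.4)
([214.0, 272.0], 0.4907, 0.3524, 81.9, 110, 46, 0.0128)
([209.0, 229.0], 0.6036, 0.3681, 77.2, 110, 46, 0.0124)
mag inner z pct [0.4761 0.4817 0.4842]
```

Call:
play_rows([
  [[0.7,0,-0.0005,-0.03,0,0,0],[0.7,0,0,-0.03,0,0,0],[0.7,0,0,-0.03,0,0,0],[0.7,0,0,-0.018,0,0,0],[0.7,0,0,-0.008,0,0,0],[0.7,0,0,-0.002,0,0,0],[0.7,0,0,0,0,0,0],[0.7,0,0,0,0,0,0],[0.7,0,0,0,0,0,0]],
])

```text
time: 19.35
position: [0.575, -0.0449, 0.0443]
orientation: [1.825, 2.556, 0.001]
wrist_force: [1.2, 0.3, -1.6]
gripper_width: 0.046
grasp_force: 20.0
```

Call:
play_rows([
  [[0.7,0,0,-0.001,0,0,0],[0.7,0,0,0,0,0,0],[0.7,0,0,0,0,0,0]],
])

```text
time: 19.65
position: [0.5745, -0.0449, 0.0425]
orientation: [1.826, 2.557, 0.0]
wrist_force: [-0.9, 0.8, -1.8]
gripper_width: 0.0462
grasp_force: 20.0
```

Call:
play_rows([
  [[0.7,0,0,-0.001,0,0,0],[0.7,0,0,-0.0005,0,0,0],[0.7,0,0,0,0,0,0],[0.7,0,0,0,0,0,0]],
])

```text
time: 20.05
position: [0.5745, -0.0449, 0.0409]
orientation: [-1.826, -2.557, 0.0]
wrist_force: [0.3, -0.2, -1.5]
gripper_width: 0.0459
grasp_force: 20.0
```

Call:
play_rows([
  [[0.7,0,0,-0.0005,0,0,0],[0.7,0,0,0,0,0,0],[0.7,0,0,0,0,0,0]],
])

```text
time: 20.35
position: [0.5745, -0.0449, 0.0404]
orientation: [-1.825, -2.557, 0.0]
wrist_force: [-0.1, -0.2, -1.3]
gripper_width: 0.0457
grasp_force: 20.0
```

Call:
play_rows([
  [[0.7,0,0,-0.0005,0,0,0],[0.7,0,0,-0.0003,0,0,0],[0.7,0,0,0,0,0,0]],
])

```text
time: 20.65
position: [0.5746, -0.0449, 0.0397]
orientation: [1.826, 2.557, -0.0]
wrist_force: [-0.6, -0.2, 1.9]
gripper_width: 0.0461
grasp_force: 20.0
```

Call:
play_rows([
  [[0.7,0,0,-0.0003,0,0,0],[0.7,0,0,0,0,0,0]],
])

```text
time: 20.85
position: [0.5746, -0.0449, 0.0397]
orientation: [1.826, 2.557, -0.0]
wrist_force: [-2.4, 0.9, 5.3]
gripper_width: 0.0457
grasp_force: 20.0
```

Call:
play_rows([
  [[0.5,0,0,0,0,0,0],[0.35,0,0,0,0,0,0],[0.25,0,0,0,0,0,0],[0.2,0,0,0.01,0,0,0],[0.2,0,0,0.035,0,0,0],[0.2,0,0,0.045,0,0,0],[0.2,0,0,0.045,0,0,0],[0.2,0,0.01,0.01,0,0,-1],[0.2,0.003,0.035,0,0,0,-3],[0.2,0.003,0.041,0,0,0,-3.2]],
])

```text
time: 21.85
position: [0.5809, 0.0413, 0.1858]
orientation: [1.987, 2.432, 0.002]
wrist_force: [0.7, -0.3, -0.6]
gripper_width: 0.0743
grasp_force: 0.0
```

Call:
play_rows([
  [[0.2,0.003,0.042,0,0,0,-3.2],[0.2,0.003,0.042,0,0,0,-3.2],[0.2,0.003,0.042,0,0,0,-3.2],[0.2,0.003,0.042,0,0,0,-3.2],[0.2,0.003,0.042,0,0,0,-3.2],[0.2,0.003,0.042,0,0,0,-3.2],[0.2,0.004,0.042,0,0,0,-3.2],[0.2,0.003,0.033,-0.03,0,0,-2.2],[0.2,0,0,-0.04,0,0,0],[0.2,0,0,0,0,0,0]],
])

```text
time: 22.85
position: [0.6027, 0.3676, 0.1093]
orientation: [-2.454, -1.959, 0.014]
wrist_force: [-0.9, -0.4, -1.3]
gripper_width: 0.0743
grasp_force: 0.0
```

```bash
python3 wl.py 2>/dev/null; python3 look.py 2>/dev/null
```

```text
(array([0.6027, 0.3676, 0.1093]), np.float64(-12.8), array([-0.9, -0.4, -1.3]), 22.9)
([204.0, 263.0], 0.4931, 0.3612, 81.6, 98, 50, 0.0095)
([325.0, 233.0], 0.603, 0.3696, 77.2, 109, 46, 0.0128)
(array([0.6043, 0.3675, 0.1128]), np.float64(-12.8), array([-0.5, -0.2,  0.5]), 22.9)
([222.0, 271.0], 0.4932, 0.3304, 26.6, 45, 44, 0.0124)
([367.0, 241.0], 0.5683, -0.0527, -68.4, 116, 69, 0.0503)
mag inner z pct [0.0376 0.0507 0.0537]
```

Call:
play_rows([
  [[0.2,-0.001,0.0015,-0.04,0,0,0],[0.2,0,0,-0.04,0,0,0],[0.2,0,0,-0.014,0,0,0],[0.2,0,0,0,0,0,0],[0.2,0,0,0,0,0,0]],
])

```text
time: 23.45
position: [0.6061, 0.37, 0.0232]
orientation: [2.456, 1.958, 0.005]
wrist_force: [-0.6, -1.1, 0.2]
gripper_width: 0.0745
grasp_force: 0.0
```

Call:
play_rows([
  [[0.2,-0.001,-0.001,-0.012,0,0,0],[0.2,0,0,-0.004,0,0,0],[0.2,0,0,0,0,0,0],[0.2,0,0,0,0,0,0]],
])

```text
time: 23.85
position: [0.6036, 0.3687, 0.0046]
orientation: [2.456, 1.959, 0.0]
wrist_force: [0.4, 0.3, -0.2]
gripper_width: 0.074
grasp_force: 0.0
```

Close, then lift and carry to the magazine.

Call:
play_rows([
  [[0.4,0,0,-0.0015,0,0,0],[0.6,0,0,0,0,0,0],[0.7,0,0,0,0,0,0],[0.7,0,0,0,0,0,0],[0.7,0,0,0,0,0,0],[0.7,0,0,0,0,0,0]],
], force=20)

```text
time: 24.45
position: [0.6036, 0.3687, 0.0029]
orientation: [2.456, 1.959, 0.0]
wrist_force: [0.6, 0.5, 0.5]
gripper_width: 0.0462
grasp_force: 20.0
```

Call:
play_rows([
  [[0.7,0,0,0.01,0,0,0],[0.7,0,0,0.03,0,0,0],[0.7,0,0,0.045,0,0,0],[0.7,0,0,0.045,0,0,0],[0.7,0,-0.015,0.03,0,0,1],[0.7,-0.003,-0.036,0,0,0,3],[0.7,-0.003,-0.042,0,0,0,3.2],[0.7,-0.003,-0.042,0,0,0,3.2],[0.7,-0.003,-0.042,0,0,0,3.2],[0.7,-0.003,-0.042,0,0,0,3.2]],
])

```text
time: 25.45
position: [0.5882, 0.148, 0.1637]
orientation: [2.14, 2.299, 0.001]
wrist_force: [0.4, 0.4, -0.7]
gripper_width: 0.0458
grasp_force: 20.0
```

Call:
play_rows([
  [[0.7,-0.003,-0.042,0,0,0,3.2],[0.7,-0.003,-0.042,0,0,0,3.2],[0.7,-0.003,-0.042,0,0,0,3.2],[0.7,-0.003,-0.042,0,0,0,3.2],[0.7,-0.002,-0.026,0,0,0,2.2],[0.7,0,0,0,0,0,0],[0.7,0,0,0,0,0,0],[0.7,0,0,0,0,0,0]],
])

```text
time: 26.25
position: [0.5747, -0.0435, 0.1632]
orientation: [1.825, 2.557, 0.0]
wrist_force: [0.6, -0.2, 0.2]
gripper_width: 0.0456
grasp_force: 20.0
```

```bash
python3 wm.py; python3 look.py 2>/dev/null
```

```text
[ 0.5747 -0.0435  0.1632] 19.0 [ 0.6 -0.2  0.2] 26.2
cheeks 5639 (0.57, -0.0321, -71.0, 149, 84)
held 13913 (0.5746, -0.0429, -71.0, 110, 46)
(array([ 0.5746, -0.0433,  0.163 ]), np.float64(19.0), array([ 0.1, -0.8, -0.1]), 26.3)
([214.0, 272.0], 0.4907, 0.3524, 81.9, 110, 46, 0.0124)
mag inner z pct [0.4776 0.4829 0.4856]
```

Call:
play_rows([
  [[0.7,0,-0.001,-0.03,0,0,0],[0.7,0,0,-0.03,0,0,0],[0.7,0,0,-0.026,0,0,0],[0.7,0,0,-0.014,0,0,0],[0.7,0,0,-0.006,0,0,0],[0.7,0,0,-0.001,0,0,0],[0.7,0,0,0,0,0,0],[0.7,0,0,0,0,0,0],[0.7,0,0,0,0,0,0]],
])

```text
time: 27.25
position: [0.575, -0.0454, 0.0567]
orientation: [1.825, 2.556, 0.001]
wrist_force: [-0.0, 0.2, -1.1]
gripper_width: 0.0456
grasp_force: 20.0
```

Call:
play_rows([
  [[0.7,0,0,-0.001,0,0,0],[0.7,0,0,0,0,0,0],[0.7,0,0,0,0,0,0]],
])

```text
time: 27.55
position: [0.5746, -0.0454, 0.0549]
orientation: [1.826, 2.557, 0.0]
wrist_force: [0.5, 0.1, -0.3]
gripper_width: 0.0457
grasp_force: 20.0
```

Call:
play_rows([
  [[0.7,0,0,-0.0005,0,0,0],[0.7,0,0,-0.0005,0,0,0],[0.7,0,0,0,0,0,0],[0.7,0,0,0,0,0,0]],
])

```text
time: 27.95
position: [0.5745, -0.0454, 0.0538]
orientation: [-1.826, -2.557, 0.0]
wrist_force: [0.3, 0.5, -0.4]
gripper_width: 0.0455
grasp_force: 20.0
```

Call:
play_rows([
  [[0.7,0,0,-0.0004,0,0,0],[0.7,0,0,0,0,0,0],[0.7,0,0,0,0,0,0]],
])

```text
time: 28.25
position: [0.5746, -0.0454, 0.0534]
orientation: [-1.826, -2.557, -0.0]
wrist_force: [1.0, -0.2, -0.6]
gripper_width: 0.0456
grasp_force: 20.0
```

Call:
play_rows([
  [[0.7,0,0,-0.0004,0,0,0],[0.7,0,0,-0.0003,0,0,0],[0.7,0,0,0,0,0,0]],
])

```text
time: 28.55
position: [0.5746, -0.0454, 0.053]
orientation: [1.825, 2.557, 0.0]
wrist_force: [-1.5, 0.5, 4.5]
gripper_width: 0.0457
grasp_force: 20.0
```

Contact (about 5 N up). Releasing and going to the last blank.

Call:
play_rows([
  [[0.5,0,0,0,0,0,0],[0.35,0,0,0,0,0,0],[0.25,0,0,0,0,0,0],[0.2,0,0,0.01,0,0,0],[0.2,0,0,0.035,0,0,0],[0.2,0,0,0.045,0,0,0],[0.2,0,0,0.035,0,0,0],[0.2,-0.002,0.01,0.005,0,0,-1],[0.2,-0.006,0.03,0,0,0,-2.1],[0.2,-0.008,0.04,0,0,0,-3]],
])

```text
time: 29.55
position: [0.5587, 0.0346, 0.1839]
orientation: [1.963, 2.451, 0.001]
wrist_force: [0.3, 0.4, -0.2]
gripper_width: 0.0742
grasp_force: 0.0
```

Call:
play_rows([
  [[0.2,-0.009,0.042,0,0,0,-3],[0.2,-0.009,0.042,0,0,0,-3],[0.2,-0.009,0.042,0,0,0,-3],[0.2,-0.009,0.042,0,0,0,-3],[0.2,-0.009,0.042,0,0,0,-3],[0.2,-0.009,0.042,0,0,0,-3],[0.2,-0.009,0.042,0,0,0,-3],[0.2,-0.005,0.024,-0.03,0,0,0],[0.2,0,0,-0.04,0,0,0],[0.2,0,0,0,0,0,0]],
])

```text
time: 30.55
position: [0.4879, 0.3518, 0.1089]
orientation: [-2.372, -2.059, 0.012]
wrist_force: [-0.3, -0.3, -0.3]
gripper_width: 0.0745
grasp_force: 0.0
```

```bash
python3 wl.py 2>/dev/null; python3 look.py 2>/dev/null
```

```text
(array([0.4879, 0.3518, 0.1089]), np.float64(-8.1), array([-0.3, -0.3, -0.3]), 30.6)
([329.0, 218.0], 0.4905, 0.3542, 81.7, 110, 46, 0.0128)
(array([0.4895, 0.3521, 0.1118]), np.float64(-8.1), array([0.3, 0.6, 0.1]), 30.6)
([368.0, 241.0], 0.5687, -0.0533, -71.0, 117, 66, 0.0623)
mag inner z pct [0.0572 0.0626 0.0655]
```

Call:
play_rows([
  [[0.2,0,0.001,-0.04,0,0,0],[0.2,0,0,-0.04,0,0,0],[0.2,0,0,-0.014,0,0,0],[0.2,0,0,0,0,0,0],[0.2,0,0,0,0,0,0],[0.2,0,0,0,0,0,0]],
])

```text
time: 31.25
position: [0.4918, 0.3543, 0.0211]
orientation: [2.373, 2.057, 0.005]
wrist_force: [-0.4, -0.2, 0.9]
gripper_width: 0.0746
grasp_force: 0.0
```

Call:
play_rows([
  [[0.2,0,-0.0005,-0.012,0,0,0],[0.2,0,0,-0.003,0,0,0],[0.2,0,0,0,0,0,0],[0.2,0,0,0,0,0,0]],
])

```text
time: 31.65
position: [0.4905, 0.3531, 0.0037]
orientation: [-2.374, -2.058, 0.0]
wrist_force: [0.4, 0.4, 0.5]
gripper_width: 0.0742
grasp_force: 0.0
```

Call:
play_rows([
  [[0.4,0,0,-0.0008,0,0,0],[0.6,0,0,0,0,0,0],[0.7,0,0,0,0,0,0],[0.7,0,0,0,0,0,0],[0.7,0,0,0,0,0,0],[0.7,0,0,0,0,0,0]],
], force=20)

```text
time: 32.25
position: [0.4906, 0.3532, 0.003]
orientation: [2.374, 2.058, 0.0]
wrist_force: [0.1, -0.4, 1.2]
gripper_width: 0.0458
grasp_force: 20.0
```

Call:
play_rows([
  [[0.7,0,0,0.01,0,0,0],[0.7,0,0,0.03,0,0,0],[0.7,0,0,0.045,0,0,0],[0.7,0,0,0.045,0,0,0],[0.7,0.003,-0.015,0.03,0,0,1],[0.7,0.008,-0.036,0,0,0,2.6],[0.7,0.009,-0.042,0,0,0,3],[0.7,0.009,-0.042,0,0,0,3],[0.7,0.009,-0.042,0,0,0,3],[0.7,0.009,-0.042,0,0,0,3]],
])

```text
time: 33.25
position: [0.5376, 0.1325, 0.1637]
orientation: [2.069, 2.363, 0.001]
wrist_force: [0.4, 0.7, -0.4]
gripper_width: 0.0459
grasp_force: 20.0
```

Call:
play_rows([
  [[0.7,0.009,-0.042,0,0,0,3],[0.7,0.009,-0.042,0,0,0,3],[0.7,0.009,-0.042,0,0,0,3],[0.7,0.007,-0.034,0,0,0,2.5],[0.7,0.003,-0.0195,0,0,0,0],[0.7,0,0,0,0,0,0],[0.7,0,0,0,0,0,0],[0.7,0,0,0,0,0,0]],
])

```text
time: 34.05
position: [0.5744, -0.0443, 0.1632]
orientation: [-1.825, -2.557, -0.0]
wrist_force: [0.6, 0.5, -1.0]
gripper_width: 0.0458
grasp_force: 20.0
```

```bash
python3 wm.py; python3 look.py 2>/dev/null
```

```text
[ 0.5744 -0.0443  0.1632] 19.0 [ 0.6  0.5 -1. ] 34.0
cheeks 5662 (0.57, -0.0326, -71.1, 150, 84)
held 13876 (0.5742, -0.0438, -71.1, 110, 46)
(array([ 0.5744, -0.0443,  0.1631]), np.float64(19.0), array([-0.1,  0.3, -1. ]), 34.1)
mag inner z pct [0.4777 0.4831 0.4856]
```

Held blank is centred; contact is expected at about 0.0652. Lowering.

Call:
play_rows([
  [[0.7,0,0,-0.03,0,0,0],[0.7,0,0,-0.03,0,0,0],[0.7,0,0,-0.02,0,0,0],[0.7,0,0,-0.01,0,0,0],[0.7,0,0,-0.005,0,0,0],[0.7,0,0,-0.001,0,0,0],[0.7,0,0,0,0,0,0],[0.7,0,0,0,0,0,0],[0.7,0,0,0,0,0,0]],
])

```text
time: 35.05
position: [0.5749, -0.0454, 0.0676]
orientation: [1.825, 2.556, 0.001]
wrist_force: [-0.4, 0.2, -0.5]
gripper_width: 0.0457
grasp_force: 20.0
```

Call:
play_rows([
  [[0.7,0,0,-0.0005,0,0,0],[0.7,0,0,0,0,0,0],[0.7,0,0,0,0,0,0]],
])

```text
time: 35.35
position: [0.5746, -0.0454, 0.0665]
orientation: [1.826, 2.557, 0.0]
wrist_force: [-0.0, 0.2, -1.1]
gripper_width: 0.0455
grasp_force: 20.0
```

Call:
play_rows([
  [[0.7,0,0,-0.0005,0,0,0],[0.7,0,0,-0.0003,0,0,0],[0.7,0,0,0,0,0,0]],
])

```text
time: 35.65
position: [0.5745, -0.0454, 0.0656]
orientation: [-1.826, -2.557, 0.0]
wrist_force: [-0.1, -0.2, -1.7]
gripper_width: 0.0454
grasp_force: 20.0
```

Call:
play_rows([
  [[0.7,0,0,-0.0004,0,0,0],[0.7,0,0,0,0,0,0],[0.7,0,0,0,0,0,0]],
])

```text
time: 35.95
position: [0.5746, -0.0454, 0.0652]
orientation: [1.826, 2.557, 0.0]
wrist_force: [0.5, 1.3, -0.3]
gripper_width: 0.0457
grasp_force: 20.0
```

Call:
play_rows([
  [[0.7,0,0,-0.0004,0,0,0],[0.7,0,0,0,0,0,0]],
])

```text
time: 36.15
position: [0.5746, -0.0454, 0.0652]
orientation: [1.826, 2.557, 0.0]
wrist_force: [-2.2, -0.4, 4.2]
gripper_width: 0.0458
grasp_force: 20.0
```

Contact. Releasing and going to the gauge.

Call:
play_rows([
  [[0.5,0,0,0,0,0,0],[0.35,0,0,0,0,0,0],[0.25,0,0,0,0,0,0],[0.2,0,0,0.01,0,0,0],[0.2,0,0,0.035,0,0,0],[0.2,0,0,0.045,0,0,0],[0.2,0,0,0.03,0,0,0],[0.3,0,0,0,0,0,0],[0.3,0,0,0,0,0,0]],
])

```text
time: 37.05
position: [0.5746, -0.0454, 0.1855]
orientation: [1.825, 2.556, 0.001]
wrist_force: [0.6, 0.7, -0.6]
gripper_width: 0.0661
grasp_force: 0.0
```

Call:
play_rows([
  [[0.3,-0.009,-0.031,0.005,0,0,7.5],[0.3,-0.009,-0.031,0.005,0,0,7.5],[0.3,-0.009,-0.031,0,0,0,7.5],[0.3,-0.009,-0.031,0,0,0,7.5],[0.3,-0.009,-0.031,0,0,0,7.5],[0.3,-0.009,-0.031,0,0,0,7.5],[0.3,-0.009,-0.031,0,0,0,7.5],[0.3,-0.009,-0.031,0,0,0,7.5],[0.3,-0.009,-0.031,0,0,0,7.5],[0.3,0,0,0,0,0,0]],
])

```text
time: 38.05
position: [0.492, -0.3269, 0.1933]
orientation: [-0.095, -3.138, -0.001]
wrist_force: [-0.2, 0.4, -0.9]
gripper_width: 0.0652
grasp_force: 0.0
```

```bash
python3 look.py 2>/dev/null; python3 - <<'E'
from h import *
print(pose()); save(get_image("scene")[0],"scene2.png")
for n in("wrist","top"):
    ci=camera_info(n); im,dp=get_image(n); C=cloud(ci,dp); ok=(dp>0)&(np.hypot(C[...,0]-.493,C[...,1]+.325)<.115)
    if n=="wrist": save(im,"w_g.png")
    m=ok&(C[...,2]>.012)&(C[...,2]<.02); print(n,"bar",m.sum(),rect(C[m]) if m.sum()>9 else 0)
    m=ok&(C[...,2]>.09)&(C[...,2]<.122)&(im.max(2)<80)&(np.hypot(C[...,0]-.493,C[...,1]+.325)<.03); print("grip",m.sum(),rect(C[m]) if m.sum()>9 else 0,C[m][:,2].max() if m.sum() else 0)
E
```

```text
(array([ 0.492 , -0.3269,  0.1933]), np.float64(86.5), array([-0.2,  0.4, -0.9]), 38.0)
mag inner z pct [0.0698 0.0748 0.0778]
(array([ 0.4925, -0.3252,  0.1933]), np.float64(86.3), array([-0.5, -0.3,  0.3]), 38.1)
wrist bar 5054 (0.4928, -0.3243, -3.8, 198, 40)
grip 10 (0.5044, -0.3244, -72.4, 12, 7) 0.1184575316651015
top bar 670 (0.4927, -0.3249, -3.8, 201, 42)
grip 0 0 0
```

View pics/w_g.png

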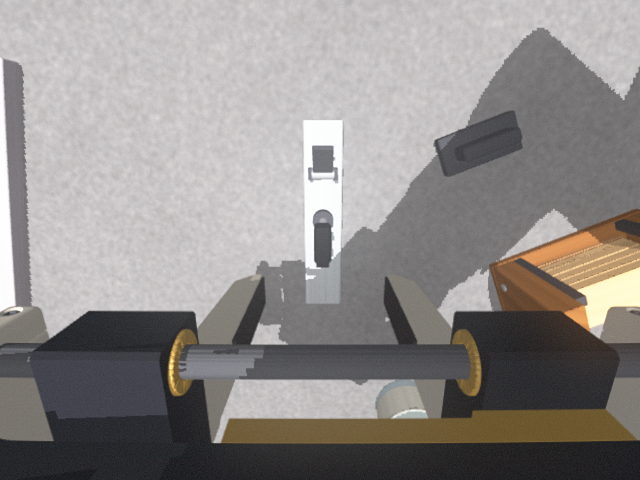

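The wrist view shows the gauge bar upright in the picture, with the lever at (323,158) and the grip at (322,243) between the finger lines. The weight stands upright at (480,145). Bar centre is (0.4928,-0.3245), yaw -3.8°. Pinching the grip.

Call:
play_rows([
  [[0.3,0,0.001,-0.03,0,0,0],[0.3,0,0,-0.035,0,0,0],[0.3,0,0,-0.025,0,0,0],[0.3,0,0,-0.012,0,0,0],[0.3,0,0,-0.006,0,0,0],[0.3,0,0,0,0,0,0],[0.3,0,0,0,0,0,0],[0.3,0,0,0,0,0,0]],
])

```text
time: 39.05
position: [0.4941, -0.3237, 0.0879]
orientation: [0.098, 3.139, -0.002]
wrist_force: [0.7, -0.3, 0.0]
gripper_width: 0.0652
grasp_force: 0.0
```

Call:
play_rows([
  [[0.7,0,0,0,0,0,0],[0.9,0,0,0,0,0,0],[0.95,0,0,0,0,0,0],[0.95,0,0,0,0,0,0],[0.95,0,0,0,0,0,0],[0.95,0,0,0,0,0,0],[0.95,0,0,0,0,0,0]],
], force=30)

```text
time: 39.75
position: [0.4936, -0.3235, 0.0869]
orientation: [0.097, 3.14, -0.0]
wrist_force: [-0.3, -4.4, -3.1]
gripper_width: 0.0141
grasp_force: 29.1
```

Call:
play_rows([
  [[0.95,0,0,0.005,0,0,0],[0.95,0,0,0.02,0,0,0],[0.95,0,0,0.035,0,0,0],[0.95,0,0,0.04,0,0,0],[0.95,0,0,0.035,0,0,0],[0.95,0,0,0.015,0,0,0],[0.95,0,0,0,0,0,0],[0.95,0,0,0,0,0,0]],
])

```text
time: 40.55
position: [0.4932, -0.3231, 0.236]
orientation: [-0.097, -3.139, -0.001]
wrist_force: [0.1, 0.1, -2.9]
gripper_width: 0.0136
grasp_force: 30.0
```

Call:
play_rows([
  [[0.95,0.004,0.015,0,0,0,-4.2],[0.95,0.008,0.028,0,0,0,-7],[0.95,0.009,0.03,0,0,0,-7],[0.95,0.009,0.03,0,0,0,-7],[0.95,0.009,0.03,0,0,0,-7],[0.95,0.009,0.03,0,0,0,-7],[0.95,0.009,0.03,0,0,0,-7],[0.95,0.009,0.03,0,0,0,-7],[0.95,0.008,0.03,0,0,0,-7],[0.95,0.007,0.026,0,0,0,-7]],
])

```text
time: 41.55
position: [0.574, -0.0427, 0.2349]
orientation: [-1.823, -2.555, 0.002]
wrist_force: [-0.6, -0.6, -2.2]
gripper_width: 0.0137
grasp_force: 30.0
```

Call:
play_rows([
  [[0.95,0,0,0,0,0,0],[0.95,0,0,0,0,0,0],[0.95,0,0,0,0,0,0]],
])

```text
time: 41.85
position: [0.5741, -0.0451, 0.236]
orientation: [-1.817, -2.562, 0.001]
wrist_force: [-0.9, -0.2, -2.0]
gripper_width: 0.0138
grasp_force: 30.0
```

```bash
python3 - <<'E'
from h import *
p,a,f,t=pose(); print(p,a,f,t); zb=p[2]-.0869+.016
for n in("wrist","top","scene"):
    ci=camera_info(n); im,dp=get_image(n); C=cloud(ci,dp); ok=(dp>0)&(np.hypot(C[...,0]-p[0],C[...,1]-p[1])<.13)
    m=ok&(abs(C[...,2]-zb)<.007)&(im.max(2)>90); print(n,"bar",m.sum(),rect(C[m]) if m.sum()>9 else 0, np.median(C[m][:,2]) if m.sum() else 0,zb)
    save(im,n+"_c.png")
E
```

```text
[ 0.5741 -0.0451  0.236 ] 19.3 [-0.9 -0.2 -2. ] 41.9
wrist bar 6659 (0.5708, -0.0352, -70.7, 182, 40) 0.1662614624998451 0.16509999999999997
top bar 268 (0.5498, 0.0235, -70.9, 53, 40) 0.16626223859866252 0.16509999999999997
scene bar 1053 (0.5778, -0.0446, -70.6, 200, 45) 0.16421795197934796 0.16509999999999997
```

View pics/wrist_c.png

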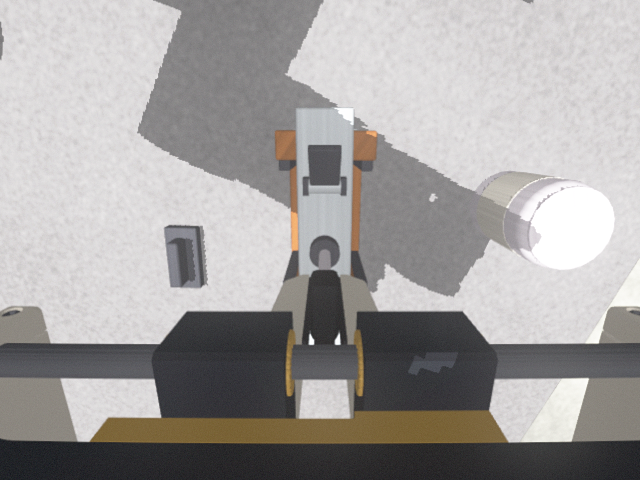

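The bar is in line with the magazine, lever end away at (325,165), centred within 1 mm over the cheeks. Both the scene and wrist views confirm it. Lowering to the cheeks.

Call:
play_rows([
  [[0.95,0.0005,0,-0.01,0,0,-0.3],[0.95,0,0,-0.01,0,0,0],[0.95,0,0,-0.004,0,0,0],[0.95,0,0,-0.002,0,0,0],[0.95,0,0,0,0,0,0],[0.95,0,0,0,0,0,0]],
])

```text
time: 42.6
position: [0.5752, -0.0444, 0.211]
orientation: [1.825, 2.557, 0.0]
wrist_force: [0.6, 0.1, -2.7]
gripper_width: 0.014
grasp_force: 30.0
```

Call:
play_rows([
  [[0.95,0,0,-0.001,0,0,0],[0.95,0,0,-0.001,0,0,0],[0.95,0,0,0,0,0,0]],
])

```text
time: 42.9
position: [0.575, -0.0444, 0.2088]
orientation: [-1.826, -2.557, 0.0]
wrist_force: [-0.6, 0.6, -2.3]
gripper_width: 0.0138
grasp_force: 30.0
```

Call:
play_rows([
  [[0.95,0,0,-0.001,0,0,0],[0.95,0,0,-0.001,0,0,0],[0.95,0,0,-0.001,0,0,0],[0.95,0,0,-0.001,0,0,0],[0.95,0,0,-0.002,0,0,0],[0.95,0,0,0,0,0,0]],
])

```text
time: 43.5
position: [0.5751, -0.0444, 0.2027]
orientation: [1.825, 2.557, 0.0]
wrist_force: [-0.9, 0.2, -0.4]
gripper_width: 0.0143
grasp_force: 30.0
```

```bash
python3 -c "
from h import *
print(pose())"
```

```text
(array([ 0.5751, -0.0444,  0.2027]), np.float64(18.9), array([-0.9,  0.2, -0.4]), 43.5)
```

Call:
play_rows([
  [[0.95,0,0,-0.004,0,0,0],[0.95,0,0,-0.005,0,0,0],[0.95,0,0,-0.005,0,0,0],[0.95,0,0,-0.005,0,0,0],[0.95,0,0,-0.005,0,0,0],[0.95,0,0,-0.005,0,0,0],[0.95,0,0,-0.003,0,0,0],[0.95,0,0,-0.002,0,0,0],[0.95,0,0,0,0,0,0]],
])

```text
time: 44.4
position: [0.5748, -0.0444, 0.1684]
orientation: [-1.825, -2.556, 0.001]
wrist_force: [0.6, 0.3, -1.0]
gripper_width: 0.0135
grasp_force: 30.0
```

```bash
python3 - <<'E'
from h import *
p,a,f,t=pose(); print(p,a,f,t)
for n in("wrist","scene"):
    ci=camera_info(n); im,dp=get_image(n); C=cloud(ci,dp); ok=(dp>0)&(np.hypot(C[...,0]-.5745,C[...,1]+.044)<.12)
    m=ok&(abs(C[...,2]-.136)<.007)&(im.max(2)>90)&(cv2.cvtColor(im,cv2.COLOR_RGB2HSV)[...,1]<60); print(n,"bar",m.sum(),rect(C[m]) if m.sum()>9 else 0, np.median(C[m][:,2]) if m.sum() else 0)
save(cv2.resize(im[180:340,180:380],(800,640))[:600],"s_g.png")
E
```

```text
[ 0.5748 -0.0444  0.1684] 18.9 [ 0.6  0.3 -1. ] 44.4
wrist bar 9013 (0.5745, -0.0431, -71.0, 199, 40) 0.13686832467860768
scene bar 1032 (0.5783, -0.043, -71.0, 201, 45) 0.13455505760295522
```

View pics/s_g.png

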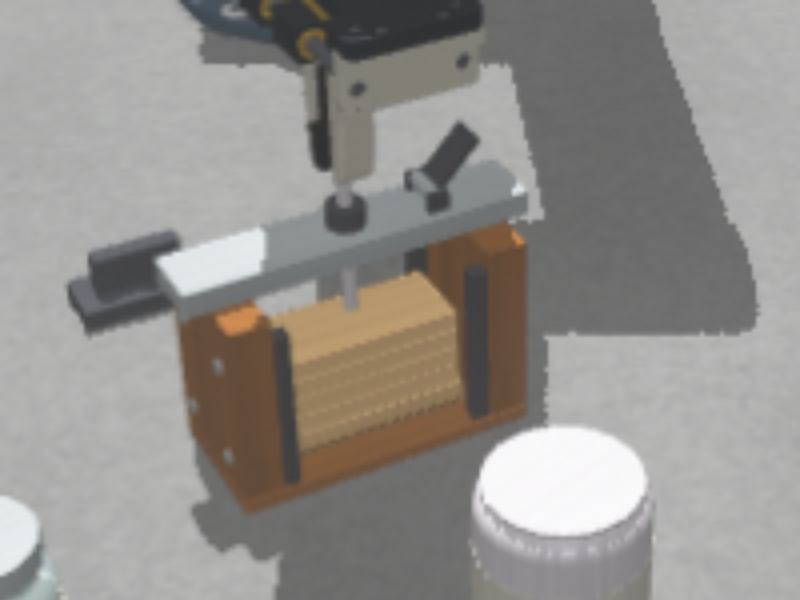

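The crop shows the bar lying flat on both cheeks, all the blanks stacked, the rod at (348,290) nearly down on the top blank, and the lever raised at (450,150). Feeling the tip down.

Call:
play_rows([
  [[0.95,0,0,-0.002,0,0,0],[0.95,0,0,-0.002,0,0,0],[0.95,0,0,-0.001,0,0,0],[0.95,0,0,0,0,0,0]],
])

```text
time: 44.9
position: [0.5749, -0.0444, 0.1636]
orientation: [-1.825, -2.556, 0.0]
wrist_force: [-1.1, 0.8, -0.7]
gripper_width: 0.0139
grasp_force: 30.0
```

Call:
play_rows([
  [[0.95,0,0,-0.0005,0,0,0],[0.95,0,0,-0.0005,0,0,0],[0.95,0,0,0,0,0,0]],
])

```text
time: 45.2
position: [0.575, -0.0443, 0.1628]
orientation: [-1.826, -2.557, 0.0]
wrist_force: [-0.9, 0.3, 0.3]
gripper_width: 0.0137
grasp_force: 30.0
```

Call:
play_rows([
  [[0.95,0,0,-0.0005,0,0,0],[0.95,0,0,-0.0005,0,0,0],[0.95,0,0,0,0,0,0]],
])

```text
time: 45.5
position: [0.5751, -0.0444, 0.1618]
orientation: [-1.826, -2.557, -0.0]
wrist_force: [-0.8, 0.4, -0.3]
gripper_width: 0.0139
grasp_force: 30.0
```

Call:
play_rows([
  [[0.95,0,0,-0.0004,0,0,0],[0.95,0,0,0,0,0,0]],
])

```text
time: 45.7
position: [0.5751, -0.0444, 0.1614]
orientation: [1.826, 2.557, -0.0]
wrist_force: [-0.6, 1.1, 0.4]
gripper_width: 0.0137
grasp_force: 30.0
```

Call:
play_rows([
  [[0.95,0,0,-0.0004,0,0,0],[0.95,0,0,0,0,0,0]],
])

```text
time: 45.9
position: [0.5751, -0.0444, 0.161]
orientation: [1.826, 2.557, 0.0]
wrist_force: [-0.3, 0.7, 1.0]
gripper_width: 0.0139
grasp_force: 30.0
```

Call:
play_rows([
  [[0.95,0,0,-0.0003,0,0,0],[0.95,0,0,0,0,0,0]],
])

```text
time: 46.1
position: [0.5751, -0.0444, 0.1608]
orientation: [1.826, 2.557, -0.0]
wrist_force: [-1.4, 0.7, 1.0]
gripper_width: 0.0135
grasp_force: 30.0
```

Call:
play_rows([
  [[0.95,0,0,-0.0004,0,0,0],[0.95,0,0,0,0,0,0]],
])

```text
time: 46.3
position: [0.5752, -0.0444, 0.1607]
orientation: [1.825, 2.556, 0.0]
wrist_force: [-2.2, 0.6, 4.8]
gripper_width: 0.0135
grasp_force: 30.0
```

Call:
play_rows([
  [[0.95,0,0,-0.0003,0,0,0],[0.95,0,0,0,0,0,0]],
])

```text
time: 46.5
position: [0.5752, -0.0444, 0.1607]
orientation: [1.825, 2.556, 0.0]
wrist_force: [-3.0, 0.4, 7.1]
gripper_width: 0.0139
grasp_force: 30.0
```

The tip stopped at 0.1607 with 7 N, about where expected, so it rests on the top blank. Releasing the grip and rising, then moving above the lever pad.

Call:
play_rows([
  [[0.85,0,0,0,0,0,0],[0.7,0,0,0,0,0,0],[0.6,0,0,0,0,0,0],[0.55,0,0,0,0,0,0],[0.55,0,0,0.01,0,0,0],[0.55,0,0,0.025,0,0,0],[0.55,0,0,0.03,0,0,0],[0.6,0,0,0.01,0,0,0],[0.8,-0.012,0.036,0,0,0,0],[0.9,-0.013,0.037,0,0,0,0]],
])

```text
time: 47.5
position: [0.5498, 0.0289, 0.235]
orientation: [1.828, 2.555, 0.0]
wrist_force: [0.5, -0.5, 0.1]
gripper_width: 0.0254
grasp_force: 0.0
```

Call:
play_rows([
  [[1,0,0,0,0,0,0],[1,0,0,0,0,0,0],[1,0,0,0,0,0,0],[1,0,0,0,0,0,0]],
])

```text
time: 47.9
position: [0.5503, 0.0278, 0.2348]
orientation: [-1.827, -2.556, 0.0]
wrist_force: [0.1, 0.5, -0.6]
gripper_width: 0.0007
grasp_force: 0.0
```

```bash
python3 - <<'E'
from h import *
p,a,f,t=pose(); print(p,a,f,t,state()["gripper_width"])
for n in("wrist","scene"):
    ci=camera_info(n); im,dp=get_image(n); C=cloud(ci,dp); ok=(dp>0)&(np.hypot(C[...,0]-.5745,C[...,1]+.044)<.12)
    m=ok&(abs(C[...,2]-.136)<.006)&(im.max(2)>90)&(cv2.cvtColor(im,cv2.COLOR_RGB2HSV)[...,1]<60); print(n,"bar",m.sum(),rect(C[m]) if m.sum()>9 else 0, np.median(C[m][:,2]) if m.sum() else 0)
save(cv2.resize(im[180:340,180:380],(800,640))[:600],"s_g2.png")
E
```

```text
[0.5503 0.0278 0.2348] 18.9 [ 0.1  0.5 -0.6] 47.9 0.0006741780143805225
wrist bar 2666 (0.5744, -0.0427, -71.5, 199, 40) 0.13665865959442738
scene bar 983 (0.5787, -0.0445, -71.4, 199, 47) 0.13446564330525035
```

View pics/s_g2.png

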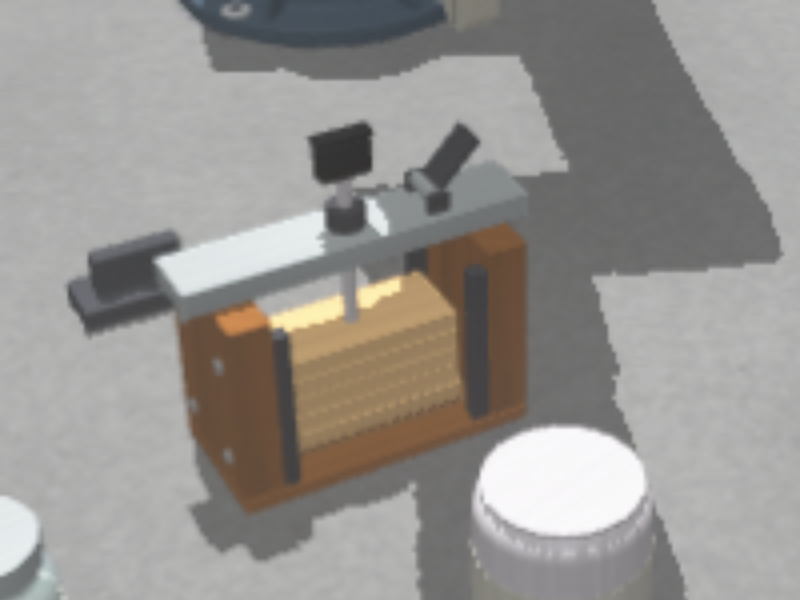

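The rod tip stands on the top blank at (350,320), the bar hasn't moved and the lever is still raised at (450,150). Pressing the lever.

Call:
play_rows([
  [[1,0,0,-0.025,0,0,0],[1,0,0,-0.025,0,0,0],[1,0,0,-0.008,0,0,0],[1,0,0,-0.005,0,0,0],[1,0,0,-0.005,0,0,0],[1,0,0,-0.005,0,0,0],[1,0,0,-0.005,0,0,0],[1,0,0,-0.005,0,0,0],[1,0,0,-0.003,0,0,0],[1,0,0,0,0,0,0]],
])

```text
time: 49.0
position: [0.5499, 0.0285, 0.1485]
orientation: [-1.825, -2.556, 0.001]
wrist_force: [0.0, -0.0, -0.2]
gripper_width: 0.0004
grasp_force: 0.0
```

Call:
play_rows([
  [[1,0,0,-0.0005,0,0,0],[1,0,0,-0.0005,0,0,0],[1,0,0,0,0,0,0]],
])

```text
time: 49.3
position: [0.5501, 0.0286, 0.1481]
orientation: [1.826, 2.557, 0.0]
wrist_force: [-0.2, -0.1, 0.5]
gripper_width: 0.0005
grasp_force: 0.0
```

Call:
play_rows([
  [[1,0,0,-0.0005,0,0,0],[1,0,0,-0.0005,0,0,0],[1,0,0,0,0,0,0]],
])

```text
time: 49.6
position: [0.5501, 0.0287, 0.147]
orientation: [1.826, 2.557, 0.0]
wrist_force: [-0.8, 0.2, 0.0]
gripper_width: 0.0003
grasp_force: 0.1
```

Call:
play_rows([
  [[1,0,0,-0.0005,0,0,0],[1,0,0,0,0,0,0],[1,0,0,0,0,0,0]],
])

```text
time: 49.9
position: [0.55, 0.0286, 0.1465]
orientation: [-1.826, -2.557, 0.0]
wrist_force: [0.2, -0.0, -0.2]
gripper_width: 0.0007
grasp_force: 0.1
```

Call:
play_rows([
  [[1,0,0,-0.0005,0,0,0],[1,0,0,-0.0003,0,0,0],[1,0,0,0,0,0,0]],
])

```text
time: 50.2
position: [0.5501, 0.0286, 0.1462]
orientation: [1.825, 2.557, 0.0]
wrist_force: [-1.9, 0.6, 6.0]
gripper_width: 0.0002
grasp_force: 2.8
```

Call:
play_rows([
  [[1,0,0,-0.0004,0,0,0],[1,0,0,0,0,0,0]],
])

```text
time: 50.4
position: [0.5501, 0.0286, 0.1461]
orientation: [1.825, 2.557, 0.0]
wrist_force: [-3.2, 0.6, 8.0]
gripper_width: 0.0004
grasp_force: 4.4
```

The lever is flat: firm stop at 0.146, as expected. Withdrawing upward and taking a last look.

Call:
play_rows([
  [[1,0,0,0.003,0,0,0],[1,0,0,0.01,0,0,0],[1,0,0,0.03,0,0,0],[1,0,0,0.04,0,0,0],[1,0,0,0.03,0,0,0],[1,-0.03,0.03,0.01,0,0,0],[1,-0.03,0.04,0,0,0,0],[1,-0.03,0.04,0,0,0,0],[1,0,0,0,0,0,0],[1,0,0,0,0,0,0]],
])

```text
time: 51.4
position: [0.4599, 0.1392, 0.2691]
orientation: [1.822, 2.558, 0.001]
wrist_force: [0.9, -0.5, -0.4]
gripper_width: 0.0003
grasp_force: 0.0
```

```bash
python3 look.py 2>/dev/null; python3 - <<'E'
from h import *
print(pose()); im,_=get_image("scene"); save(im,"sf.png"); b=cv2.resize(im[180:340,160:360],(640,512)); save(np.vstack([b]),"sf2.png")
E
```

```text
(array([0.4599, 0.1392, 0.2691]), np.float64(19.1), array([ 0.9, -0.5, -0.4]), 51.4)
mag inner z pct [0.0748 0.1369 0.1907]
(array([0.4604, 0.1385, 0.2689]), np.float64(19.0), array([0.2, 0.2, 0.2]), 51.5)
```

View pics/sf2.png

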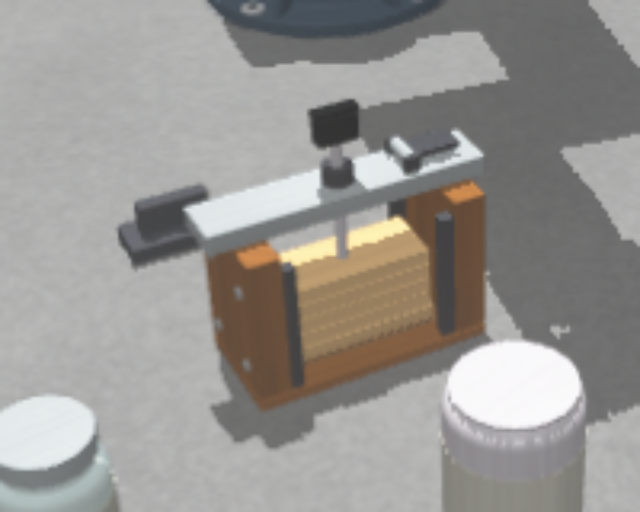

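View pics/sf.png

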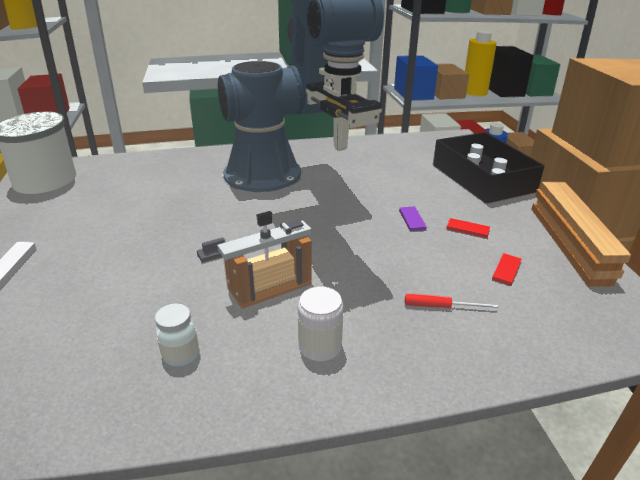

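The lever lies flat at (430,145) in the crop, the rod tip is on the top blank at (343,250), and the bar sits across both cheeks. In the full view the weight stands at (213,247), no loose tan blanks are left, and the jar, can and screwdriver look as they did at the start. Handing in.

```bash
python3 -c "
from station import sign_off
print(sign_off())"
```

```text
the job is handed in; nothing more can be done
None
```

The job is handed in: the weight stands upright on the bench, all four loose blanks are on the pile, and the gauge stands locked across the cheeks with its rod tip on the top blank; sign-off gave no verdict.

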